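# Wind the indexing turntable back to its stop

## Task

The board turntable has been indexed forward and has to go back home: lift the red pawl off the ratchet teeth and throw it right over so that it stays up by itself, then wind the purple wheel backwards (clockwise seen from above) by its green crank handle until you feel the wheel's yellow lug bear lightly against the rubber-nosed screw of the yellow stop block. Do not ram the stop or shift it. Leave the wheel resting against it, lay the pawl back down on the teeth, let go of everything, and do not disturb the things lying around.

Things in the scene. Friction and masses are not known exactly. Their poses are not given: they have to be found in the camera images.
- fixture: Grey metal base plate, 230 x 250 x 12 mm, fixed to the table, carrying the wheel, pawl and stop. Origin on the wheel's axis at table height (plate spans x -115..115, y -115..135 mm); z up. Seen from above the pawl stands on its +y side. The wheel's vertical axis is the z axis. A 46 mm high pawl bracket stands on the plate at x 44..94, y 61..89 mm (top 58 mm over the table).
- wheel_axis (a point): Point on the wheel's axis, on the upper face of the purple wheel disc, 30 mm above the table; axes as those of the fixture. The disc is 164 mm across with a crown of 20 steel ratchet teeth, 8 mm high, near its rim and a green circuit board in its middle (top of its parts 44 mm above the table). The lowered pawl blocks backward turning (clockwise from above); with the pawl up the wheel turns with light drag (about 3 N at the crank handle) and stays where it is left.
- wheel: The purple ratchet wheel with board, lug and crank handle. Origin as the fixture's (on the axis, at table height); its own x axis points radially through lug and crank handle; it turns about z, backwards is clockwise from above. At the start the crank handle is 26 to 49 degrees clockwise of the fixture's x axis; it must go 46 to 122 degrees further clockwise, through the fixture's -y side, to meet the nose of the stop.
- crank_grip (a point): Centre of the upright green crank handle on the wheel: a free-spinning sleeve 20 mm across, from 56 to 112 mm above the table; the point is on its axis at 85 mm, 57 mm from the wheel's axis.
- lug_face (a point): Middle of the leading (clockwise) face of the wheel's yellow lug at the rim, at the same bearing as the crank handle, 93 mm from the wheel's axis and 25 mm above the table. The face is a radial-looking vertical plane 13 mm high, 5 mm clockwise of the wheel's x axis.
- stop: Yellow stop block, 22 x 16 x 28 mm (top 41 mm above the table, thumb screw to 47), clamped at a varying place by the wheel rim. Origin on the wheel's axis, turned about z. A screw with a black rubber nose (10 mm ball) sticks out of it towards the lug by 6 to 36 mm, set anew each time and not measured: where the lug meets it must be felt. The nose yields 1 mm per 8 N; the block slips above 20 N.
- stop_face (a point): Middle of the block's face from which the screw sticks out, 91 mm from the wheel's axis, 25 mm above the table; were the screw flush, the lug's face would lie flat on it. Let the lug bear on the nose with 3 to 8 N (5 to 13 N more at the crank handle than the drag); never over 12 N. Once so pressed, the wheel's drag keeps it touching when the handle is let go.
- pawl (a joint): Angle of the red pawl about its pivot, rad: 0 = tip on the floor between two teeth, up to 0.15 on a tooth top, 1.57 = bar upright, 2.2 = thrown right over against its limit. It swings on its weight, about 0.5 N at the pin: let go below about 1.4 it falls onto the teeth, beyond about 1.7 it falls open and stays up.
- pawl_pin (a point): Grip point on the pawl's orange cross pin: 12 mm across, 46 mm long, level, parallel to the fixture's y axis; the point is on the pin's axis, 13 mm from its free end. Pawl down: at fixture x 17, y 108, 50 mm above the table. The pin swings about pawl_pivot on a radius of 38 mm, up and over towards the fixture's +x.
- pawl_pivot (a point): Point on the pawl's pivot axis (which is parallel to the fixture's y axis), level along that axis with the pin's grip point: fixture x 55, y 108, 46 mm above the table.
- screw_cup: Bystander: small open steel cup, 36 mm across, 22 mm high, on a corner of the base plate. Origin under its centre.
- spacer: Bystander: purple spacer ring, 20 mm across, 8 mm high, on another corner of the base plate. Origin under its centre.
- screwdriver: Bystander: red screwdriver lying on the table. Origin under its middle.
- shell: Bystander: lime green open housing half, 150 x 100 x 24 mm, on the table. Origin under its centre.
- battery: Bystander: silver and yellow battery pack, 60 x 42 x 8 mm, on the table. Origin under its centre.
- cartridge: Bystander: grey cartridge, 58 x 65 x 9 mm, on the table. Origin under its centre.
- flux_jar: Bystander: small jar with black cap, 48 mm across, 45 mm high, on the table. Origin under its centre.

How it is judged:
On the way, in this order (a step that is already met when the one before it is completed fails the run):
1. the pawl is thrown over and stays up by itself, untouched by the fingers (value of joint pawl above 1.8 rad and contact force between the fingers and fixture below 0.1 N), for 0.3 s.
2. with the pawl up, the lug is brought to bear on the stop (at least 2 N, for a moment) (contact force between wheel and stop above 2 N and value of joint pawl above 1.8 rad), for 0.2 s.
At the end, for the whole second after the job is handed in: The lug still touches the nose of the stop (contact force over 0.05 N), the stop has not moved by more than 3 mm, the wheel is at rest, and the pawl lies on the teeth (joint under 0.25 rad) (contact force between wheel and stop above 0.05 N and value of joint pawl below 0.25 rad and distance of stop_face from where it was at the start of the episode below 0.003 m and angular speed of wheel below 0.05 rad/s).
It fails at once if the lug rams the stop: more than 12 N between wheel and stop (contact force between wheel and stop above 12 N).
It fails at once if the stop block is shifted by more than 3 mm (distance of stop_face from where it was at the start of the episode above 0.003 m).
It fails at once if a bystander is moved by more than 20 mm (distance of any of screw_cup, spacer, screwdriver, shell, battery, cartridge, flux_jar from where it was at the start of the episode above 0.02 m).
It also fails if it takes over 72 s, if anything falls off the work surface, if the arm or the gripper's body presses on something with over 40 N, if the wrist force passes 120 N, or if a joint passes its speed limit or range.

## Robot

A 6-joint arm with a two-finger parallel gripper is mounted at the origin on the work surface. World frame = base frame: x ahead of the robot, y to its left, z up, the work surface at z = 0. Lengths are in m, angles in rad, forces in N, time in s.
With the tool pointing down it reaches from about 0.3 to 0.75 m from the base axis. Payload 8.5 kg.
Tool frame: the origin (TCP) lies where the fingers leave the gripper's body, on its centre line; the fingertips stand 64 mm ahead of it and the grasp point (between the pads) lies 45 mm ahead of it (bot.hold_point_z is the distance from the TCP to the grasp point, in m); z points along the fingers, y is the line along which they close (so a half turn about z gives the same grasp; the last joint's range is limited). The gripper opens to 88 mm and grips with 3 to 60 N. Pads are 18 mm wide; open, the fingers measure 123 mm over their backs; the gripper's body (75 mm by 187 mm) begins 45 mm behind the grasp point.
Start: joints at [-1.559, 0.381, 1.297, -0, 1.464, -0.215], TCP at [0.124, -0.536, 0.303] pointing down, gripper open.
Joint ranges: [-3.11, 3.11], [-0.89, 2.33], [0.22, 2.48], [-1.42, 4.56], [0.17, 2.85], [-2.88, 2.88]. Speed limits (rad/s): [2.39, 2.39, 3.14, 3.14, 3.14, 3.14].

## Interface

Orientations are given as a rotation vector (axis times angle).
In Python, from station import bot gives the robot as it stands. The module is installed in compiled form; this text tells all that it offers.
- The arm moves only by the tool step_arm, never from a script. Its argument "steps" is one flat list of numbers, 7 for each row, row after row: the shift along the world's x, y, z in m, then the turn, a rotation vector about the world's x, y, z in degrees, then the finger opening in m, from 0 to 0.0881. A call has 1 to 5 rows; each row shifts and turns the commanded pose from where the row before left it; what a row does not reach is not made up. A row lasts 1/12 s, in which the tool goes at most 41.7 mm and 7.16 degrees, less where a joint would pass 70% of its speed; a pose out of reach is approached as far as the arm can. A call with a gripper value outside its range is refused whole. The fingers move at their own pace and stop on an object; "grip_force" is the grip in N (left out, the last holds). Time passes only in rows, so rows that do not move let the fingers close. It gives the time, the measured TCP pose, the force, the opening and the grip force at its end, in the units of the state.
- bot.state(): the state, without advancing time (a new reading comes with each control period).
- bot.snapshot(name): name is "scene" or "top" or "wrist"; returns a dict with "frame" (400x640x3 uint8, red, green, blue), "z_map" (400x640 float32, m along the optical axis (not along the pixel's ray), 0 where there is no reading), "mtx" (3x3 intrinsics, pixels), "view" (4x4, takes a point from world to camera coordinates). Camera axes: x right, y up, looking along -z (the intrinsics and any distortion apply to the point x, -y, -z); pixel columns grow to the right and rows downward; lengths in m; the calibration is good to about 2 mm. A picture is of the moment at which its call begins.
- bot.finish_job(): hands the job in; it is judged then, once.
The state is a dict: "t": time; "q": joint angles; "joint_vel": joint speeds; "joint_efforts": joint torques, N m; "eef_pos": TCP position; "ee_rot": TCP orientation; "wrist_force": force on the tool from outside, world axes, zero at the start; "moment": the same for the moment, N m; "opening": opening from 0.0 (shut) to 1.0 (fully open); "finger_force": force on a finger pad.
Only numpy, scipy, OpenCV 4.12 (cv2) and the standard library are available. Lean on these libraries where they do the work, as an engineer would, in place of code of your own. Each camera call takes 0.05 s, during which the arm holds its last target. There are 200 camera calls.

## Working session

There is one attempt and no reset: what is moved stays moved. The work goes in short steps, Python scripts to look and compute and a tool call to move; the robot and the scene stay as the last step left them, time stands still between calls to the robot, and variables do not carry over. Pictures are saved under pics/ and viewed, at most 10 in all, crops included, and the job is handed in when it is done.

Besides the shell and the picture viewer there is one more tool, called after ">>>" in YAML: its name, and indented under it one key for each argument. step_arm: Moves the arm, as the interface text tells. Its arguments: {"type":"object","properties":{"steps":{"type":"array"},"grip_force":{"type":"number"}},"required":["steps"]}

```bash
mkdir -p pics
cat > h.py <<'E'
import numpy as np, cv2
from station import bot
def snap(n,f):
    s=bot.snapshot(n); cv2.imwrite(f'pics/{f}.png',s['frame'][:,:,::-1]); np.savez(f'pics/{f}.npz',**s); return s
def px(s,u,v,z=None):
    """pixel->world, by depth, or on plane height z"""
    K=s['mtx'];d=np.linalg.inv(K)@[u,v,1]; T=np.linalg.inv(s['view'])
    r=np.array([d[0],-d[1],-1.])
    o=T[:3,3];w=T[:3,:3]@r
    k=s['z_map'][int(round(v)),int(round(u))] if z is None else (z-o[2])/w[2]
    return o+k*w
def proj(s,p):
    c=s['view']@np.append(p,1); q=s['mtx']@[c[0],-c[1],-c[2]]; return q[:2]/q[2]
E
python3 - <<'E'
from h import *
for n in('top','scene'): s=snap(n,n+'0'); print(n,s['mtx'],s['view'].round(3),[k for k in s])
print(bot.state())
E
```

```text
top [[489.05844006   0.         322.21479121]
 [  0.         489.05844006 196.25954498]
 [  0.           0.           1.        ]] [[-0.009 -1.     0.016 -0.014]
 [ 0.989 -0.006  0.15  -0.555]
 [-0.15   0.017  0.989 -1.568]
 [ 0.     0.     0.     1.   ]] ['frame', 'z_map', 'mtx', 'view']
scene [[369.87684918   0.         320.95867487]
 [  0.         369.87684918 202.20563261]
 [  0.           0.           1.        ]] [[-0.438  0.899 -0.017  0.239]
 [-0.509 -0.232  0.829  0.19 ]
 [ 0.741  0.372  0.559 -1.365]
 [ 0.     0.     0.     1.   ]] ['frame', 'z_map', 'mtx', 'view']
{'t': 0.1, 'q': array([-1.55930581e+00,  3.81126035e-01,  1.29812787e+00, -8.85396962e-06,
        1.46358859e+00, -2.15279359e-01]), 'joint_vel': array([ 7.64678172e-04, -8.40763878e-04, -1.36854253e-03,  1.25596610e-03,
       -6.55856847e-04,  3.07110902e-05]), 'joint_efforts': array([ 1.55280355e-03, -4.38656223e+01, -2.24915135e+01,  7.13423942e-02,
        3.41157534e-02, -7.37703181e-05]), 'eef_pos': array([ 0.12366248, -0.53575434,  0.30222011]), 'ee_rot': array([-3.12018346e+00, -3.55307235e-01, -1.85869036e-04]), 'wrist_force': array([-0.42506382,  1.29425085,  0.44335462]), 'moment': array([ 0.03222729, -0.01507383,  0.01996792]), 'finger_force': 0.0, 'opening': 1.0022657941287394}
```

View pics/top0.png

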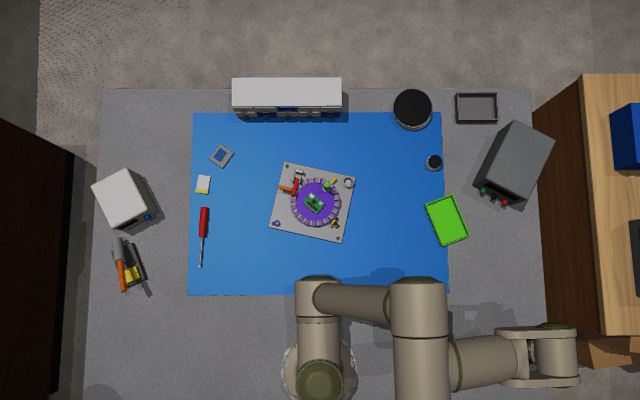

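View pics/scene0.png

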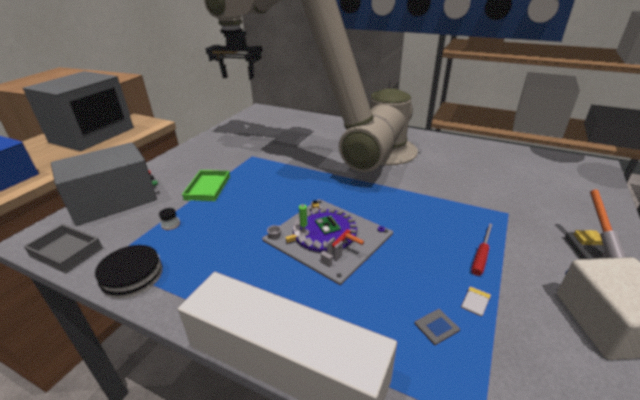

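The top view shows the plate around (312,203), with the pawl (red/orange) at (292,187), the green crank at (328,184) and the yellow stop at (335,223). I'll enlarge that area.

Run:
```python
from h import *
im=cv2.imread('pics/top0.png')[150:255,255:370]
cv2.imwrite('pics/top0c.png',cv2.resize(im,None,fx=5.7,fy=5.7,interpolation=cv2.INTER_CUBIC))
s=np.load('pics/top0.npz')
print([px(s,u,v,.03).round(3) for u,v in [(315,203)]], [px(s,u,v,.012).round(3) for u,v in [(286,163),(355,177),(341,243),(269,228)]])
```

```text
[array([0.535, 0.006, 0.03 ])] [array([0.674, 0.103, 0.012]), array([ 0.625, -0.13 ,  0.012]), array([ 0.403, -0.079,  0.012]), array([0.455, 0.159, 0.012])]
```

View pics/top0c.png

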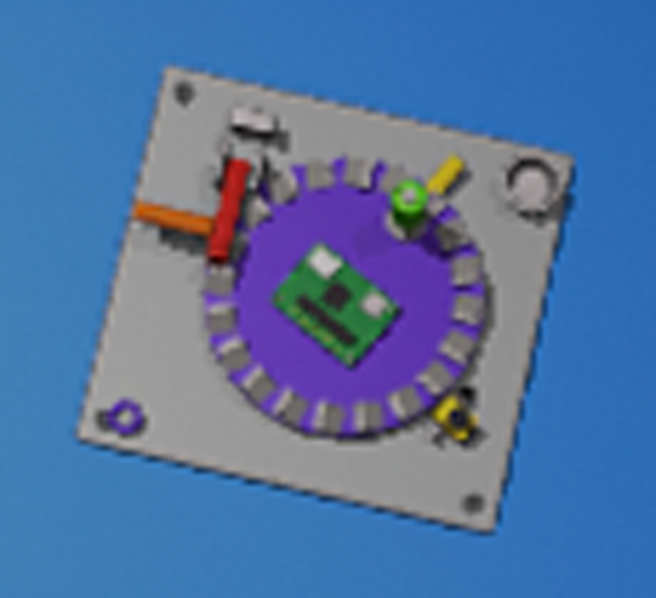

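```bash
cat >> h.py <<'E'
def fit(F,W):
    """2D rigid: W = R F + t"""
    F=np.array(F);W=np.array(W);a=F-F.mean(0);b=W-W.mean(0)
    th=np.arctan2((a[:,0]*b[:,1]-a[:,1]*b[:,0]).sum(),(a*b).sum())
    R=np.array([[np.cos(th),-np.sin(th)],[np.sin(th),np.cos(th)]]);t=W.mean(0)-R@F.mean(0)
    return th,t,np.linalg.norm(F@R.T+t-W,axis=1)
E
python3 - <<'E'
from h import *
s=np.load('pics/top0.npz')
f=5.7
c=[(168,67),(573,157),(493,532),(78,440)]
g=lambda u,v,z:px(s,255+(u+.5)/f-.5,150+(v+.5)/f-.5,z)[:2]
th,t,e=fit([(.115,.135),(.115,-.115),(-.115,-.115),(-.115,.135)],[g(*p,.012) for p in c])
print(np.degrees(th),t,e)
R=np.array([[np.cos(th),-np.sin(th)],[np.sin(th),np.cos(th)]])
for n,u,v,z in [('crank',408,190,.112),('lug',447,176,.031),('stop',458,412,.044),('pinfree',137,210,.05),('cup',532,183,.03),('spacer',125,418,.02),('axis',348,297,.03)]:
    w=g(u,v,z);q=R.T@(w-t);print(n,w.round(4),q.round(4),np.hypot(*q).round(4),np.degrees(np.arctan2(q[1],q[0])).round(1))
for n,q in [('pin',(.017,.108)),('piv',(.055,.108))]: print(n,R@q+t)
E
```

```text
-13.013878040420776 [0.53935976 0.00561113] [0.00226355 0.00245522 0.00216251 0.00190043]
crank [ 0.5872 -0.0296] [ 0.0545 -0.0235] 0.0594 -23.3
lug [ 0.6099 -0.0546] [ 0.0823 -0.0427] 0.0927 -27.5
stop [ 0.4702 -0.0587] [-0.0529 -0.0782] 0.0944 -124.1
pinfree [0.5876 0.1249] [0.0201 0.1271] 0.1287 81.0
cup [ 0.6056 -0.1043] [ 0.0893 -0.0921] 0.1283 -45.9
spacer [0.4704 0.1335] [-0.0959  0.1091] 0.1453 131.3
axis [0.539  0.0038] [ 0.0001 -0.0019] 0.0019 -87.9
pin [0.58024333 0.10700903]
piv [0.61726732 0.09845192]
```

>>> step_arm:
  steps: [0.024, 0.031, 0, 0, 0, 7, 0.0881, 0.024, 0.031, 0, 0, 0, 7, 0.0881, 0.024, 0.031, 0, 0, 0, 7, 0.0881, 0.024, 0.031, 0, 0, 0, 7, 0.0881, 0.024, 0.031, 0, 0, 0, 7, 0.0881]

```text
t: 0.52
eef_pos: [0.2443, -0.3792, 0.3025]
ee_rot: [-2.866, -1.285, -0.0]
wrist_force: [-0.2, 0.6, -0.3]
opening: 0.999
finger_force: 0.0
```

>>> step_arm:
  steps: [0.024, 0.031, 0, 0, 0, 7, 0.0881, 0.024, 0.031, 0, 0, 0, 7, 0.0881, 0.024, 0.031, 0, 0, 0, 7, 0.0881, 0.024, 0.031, 0, 0, 0, 7, 0.0881, 0.024, 0.031, 0, 0, 0, 1, 0.0881]

```text
t: 0.93
eef_pos: [0.3643, -0.2241, 0.3027]
ee_rot: [-2.453, -1.963, 0.0]
wrist_force: [1.2, -0.2, 0.1]
opening: 0.997
finger_force: 0.0
```

>>> step_arm:
  steps: [0.024, 0.031, 0, 0, 0, 0, 0.0881, 0.024, 0.031, 0, 0, 0, 0, 0.0881, 0.024, 0.031, 0, 0, 0, 0, 0.0881, 0.024, 0.031, 0, 0, 0, 0, 0.0881, 0.024, 0.031, 0, 0, 0, 0, 0.0881]

```text
t: 1.35
eef_pos: [0.4844, -0.0689, 0.3026]
ee_rot: [-2.458, -1.956, 0.0]
wrist_force: [-0.3, -0.5, 0.2]
opening: 0.997
finger_force: 0.0
```

>>> step_arm:
  steps: [0.012, 0.025, 0, 0, 0, 0, 0.0881, 0, 0, 0, 0, 0, 0, 0.0881, 0, 0, 0, 0, 0, 0, 0.0881]

```text
t: 1.6
eef_pos: [0.4958, -0.0448, 0.3023]
ee_rot: [-2.455, -1.959, 0.001]
wrist_force: [0.4, -0.9, 0.7]
opening: 1.001
finger_force: 0.0
```

Run:
```python
from h import *
s=snap('wrist','w1'); print(s['mtx'],s['view'].round(3)); st=bot.state(); print(st)
cv2.imwrite('pics/w1b.png',cv2.resize(s['frame'][:,:,::-1],None,fx=1.25,fy=1.25,interpolation=cv2.INTER_CUBIC))
```

```text
[[275.49229651   0.         325.42679178]
 [  0.         275.49229651 202.8625149 ]
 [  0.           0.           1.        ]] [[ 0.975 -0.222 -0.001 -0.493]
 [ 0.21   0.923 -0.322 -0.018]
 [ 0.072  0.314  0.947 -0.413]
 [ 0.     0.     0.     1.   ]]
{'t': 1.65, 'q': array([-3.30472131e-01,  2.89325355e-01,  1.43793675e+00, -3.32644629e-04,
        1.41525976e+00, -1.04439773e-01]), 'joint_vel': array([-0.03385881, -0.0093615 ,  0.00570613,  0.00159202,  0.00044668,
       -0.00070752]), 'joint_efforts': array([ 1.48153257e+00, -3.80926681e+01, -2.21422309e+01,  1.39453341e-01,
        2.77984649e-02,  5.24570863e-02]), 'eef_pos': array([ 0.49547274, -0.04581607,  0.30239609]), 'ee_rot': array([-2.45726914e+00, -1.95643053e+00,  1.22001850e-03]), 'wrist_force': array([-0.00632529, -0.4123015 , -0.50606473]), 'moment': array([-0.06779134, -0.11044352, -0.00811378]), 'finger_force': 0.0, 'opening': 0.997421065243178}
```

View pics/w1b.png

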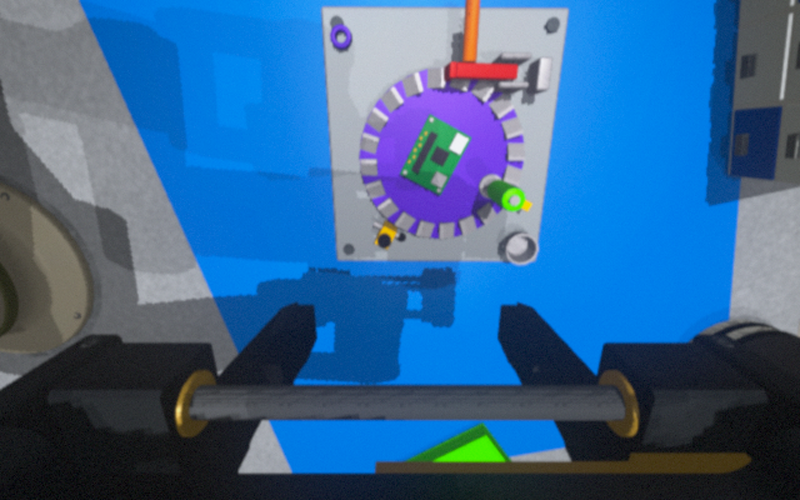

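The wrist view shows the plate's corners at about (323,8), (568,9), (543,262) and (338,261) (×1.25). The pawl and pin are at (480,70)/(472,30), the crank top at (513,200) and the stop at (385,237) with its nose at about (401,237). I'll enlarge the stop and measure the rest.

Run:
```python
from h import *
s=np.load('pics/w1.npz'); im=cv2.imread('pics/w1.png')
a=cv2.resize(im[150:220,260:360],None,fx=7,fy=7,interpolation=cv2.INTER_CUBIC)
cv2.imwrite('pics/w1s.png',a[:, :780] if a.shape[1]>800 else a)
g=lambda u,v,z:px(s,(u+.5)/1.25-.5,(v+.5)/1.25-.5,z)[:2]
c=[(323,8),(568,9),(543,262),(338,261)]
F=[(-.115,.135),(.115,.135),(.115,-.115),(-.115,-.115)]
th,t,e=fit(F,[g(*p,.012) for p in c]); print(np.degrees(th),t,e)
# refine corners by subpixel contour of plate? axis from tooth crown
R=np.array([[np.cos(th),-np.sin(th)],[np.sin(th),np.cos(th)]])
for n,u,v,z in [('crank',513,200,.112),('pin',470,20,.053),('pin2',467,50,.053),('nose',401,238,.025),('stopthumb',383,241,.047)]:
    w=g(u,v,z);q=R.T@(w-t);print(n,w.round(4),q.round(4),np.hypot(*q).round(4),np.degrees(np.arctan2(q[1],q[0])).round(1))
# pin by depth/colour
hsv=cv2.cvtColor(s['frame'],cv2.COLOR_RGB2HSV)
for n,lo,hi in [('orange',(8,150,120),(14,255,255)),('green',(45,200,120),(65,255,255)),('red',(0,200,100),(5,255,255)),('yellow',(20,150,120),(32,255,255))]:
    m=cv2.inRange(hsv,np.array(lo),np.array(hi)); m[230:]=0
    k,l,st,ce=cv2.connectedComponentsWithStats(m)
    for i in range(1,k):
        if st[i,4]>15:
            v,u=np.where(l==i); P=np.array([px(s,a,b) for a,b in zip(u,v)]); q=(P[:,:2]-t)@R
            print(n,st[i],'med',np.median(q,0).round(4),'min',q.min(0).round(3),'max',q.max(0).round(3),'z',np.percentile(P[:,2],[5,50,95]).round(3))
```

```text
-12.517619210850949 [0.54509595 0.00667691] [0.00130705 0.00387036 0.00407269 0.00308135]
crank [ 0.5855 -0.0284] [ 0.047  -0.0255] 0.0535 -28.5
pin [0.5849 0.1141] [0.0156 0.1135] 0.1145 82.2
pin2 [0.5788 0.0931] [0.0142 0.0917] 0.0928 81.2
nose [ 0.4844 -0.0636] [-0.044  -0.0818] 0.0928 -118.3
stopthumb [ 0.4676 -0.0565] [-0.062  -0.0785] 0.1 -128.3
orange [371   0  12  49 425] med [0.0151 0.1025] min [-0.037  0.023] max [0.021 0.126] z [0.059 0.061 0.062]
green [402 151  18  17 151] med [ 0.0448 -0.0238] min [ 0.039 -0.033] max [ 0.055 -0.017] z [0.111 0.112 0.113]
yellow [418 161   7   7  35] med [ 0.086  -0.0452] min [ 0.082 -0.049] max [ 0.09  -0.041] z [0.031 0.032 0.033]
yellow [303 178  14  15 108] med [-0.0563 -0.0691] min [-0.067 -0.08 ] max [-0.037  0.023] z [0.03  0.04  0.043]
```

View pics/w1s.png

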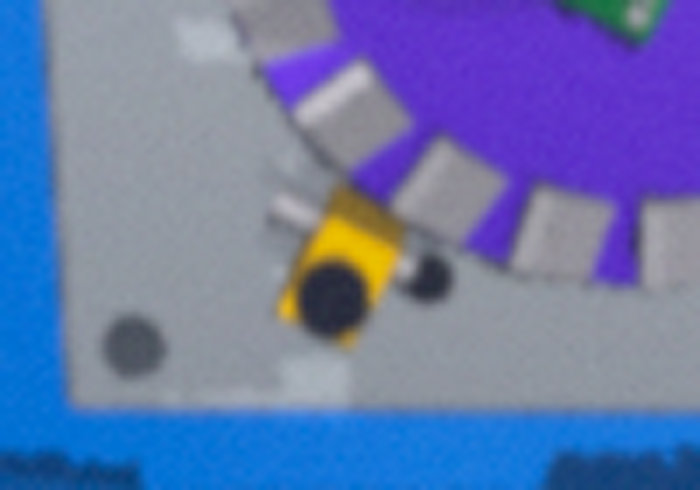

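The nose stands out only about 10 mm, at (430,278) in the crop, on a bearing of about -117°. The pawl pin axis is near world (0.582, 0.108, 0.055), so I'm moving over it.

>>> step_arm:
  steps: [0.0173, 0.031, 0, 0, 0, 0, 0.05, 0.0173, 0.031, 0, 0, 0, 0, 0.05, 0.0173, 0.031, 0, 0, 0, 0, 0.05, 0.0173, 0.031, 0, 0, 0, 0, 0.05, 0.0173, 0.03, 0, 0, 0, 0, 0.05]

```text
t: 2.07
eef_pos: [0.5826, 0.1081, 0.3028]
ee_rot: [2.461, 1.953, -0.0]
wrist_force: [1.1, -0.5, 0.5]
opening: 0.646
finger_force: 0.0
```

>>> step_arm:
  steps: [0, 0, -0.038, 0, 0, 0, 0.05, 0, 0, -0.038, 0, 0, 0, 0.05, 0, 0, -0.038, 0, 0, 0, 0.05, 0, 0, -0.028, 0, 0, 0, 0.05, 0, 0, 0, 0, 0, 0, 0.05]

```text
t: 2.48
eef_pos: [0.58, 0.1065, 0.1555]
ee_rot: [-2.456, -1.949, 0.013]
wrist_force: [-0.3, -0.6, 0.8]
opening: 0.567
finger_force: 0.0
```

Run:
```python
from h import *
s=snap('wrist','w2'); st=bot.state(); print(st['eef_pos'],st['wrist_force'],st['opening'])
print('pin proj (hold pt)',proj(s,[.582,.108,.055]))
```

```text
[0.58136155 0.10668992 0.15890827] [ 0.02849223 -0.01860045  0.76372544] 0.5690496768973315
pin proj (hold pt) [329.45794696 227.99557606]
```

View pics/w2.png

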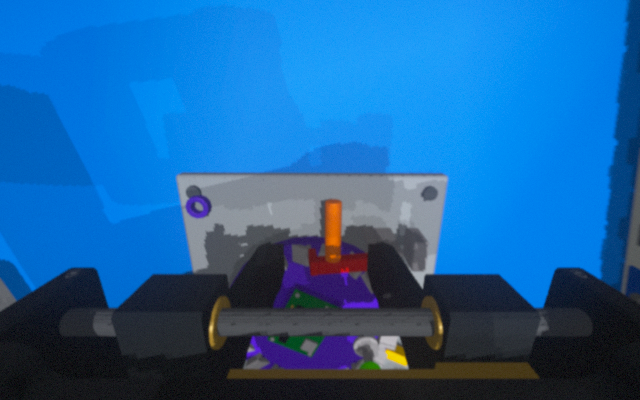

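The pin runs from its free end at (333,200) to its bar end at (334,260). It sits between the fingers, 4 px right of the predicted hold point.

Run:
```python
from h import *
s=np.load('pics/w2.npz')
for u,v in [(333,201),(333.5,228),(334,258)]: print(px(s,u,v), px(s,u,v,.06))
c=[(177,174),(447,174)]
A,B=[px(s,u,v,.012)[:2] for u,v in c];d=B-A;print(A,B,np.linalg.norm(d),np.degrees(np.arctan2(d[1],d[0])))
th=np.arctan2(d[1],d[0]);R=np.array([[np.cos(th),-np.sin(th)],[np.sin(th),np.cos(th)]]);t=(A+B)/2-R@[0,.135];print(t,R@[.055,.108]+t,R@[.0165,.108]+t)
```

```text
[0.58909662 0.1282114  0.0570365 ] [0.58926678 0.12919258 0.06      ]
[0.58536135 0.11016913 0.06138841] [0.58525024 0.10955598 0.06      ]
[0.58053934 0.08678783 0.06122513] [0.58040791 0.08608492 0.06      ]
[0.4639193  0.16589887] [0.68412803 0.11528394] 0.22595078351432066 -12.944589802466922
[0.5437825  0.00902214] [0.62157772 0.10195708] [0.58405612 0.11058141]
```

>>> step_arm:
  steps: [0.003, 0.005, -0.03, 0, 0, 0, 0.05, 0, 0, -0.029, 0, 0, 0, 0.05, 0, 0, 0, 0, 0, 0, 0.0, 0, 0, 0, 0, 0, 0, 0.0, 0, 0, 0, 0, 0, 0, 0.0]
  grip_force: 8

```text
t: 2.95
eef_pos: [0.5863, 0.1126, 0.1045]
ee_rot: [2.457, 1.953, 0.005]
wrist_force: [0.4, 0.4, -0.2]
opening: 0.363
finger_force: 0.0
```

>>> step_arm:
  steps: [0, 0, 0, 0, 0, 0, 0.0, 0, 0, 0, 0, 0, 0, 0.0, 0, 0, 0, 0, 0, 0, 0.0, 0, 0, 0, 0, 0, 0, 0.0]

```text
t: 3.28
eef_pos: [0.5855, 0.1131, 0.1028]
ee_rot: [2.458, 1.955, 0.002]
wrist_force: [-1.0, 0.3, 5.1]
opening: 0.133
finger_force: 8.1
```

>>> step_arm:
  steps: [0.0057, -0.0013, 0.0129, 0, 0, 0, 0, 0.0091, -0.0021, 0.0093, 0, 0, 0, 0, 0.0117, -0.0027, 0.0056, 0, 0, 0, 0, 0, 0, 0, 0, 0, 0, 0]

```text
t: 3.62
eef_pos: [0.6131, 0.1069, 0.1315]
ee_rot: [2.458, 1.954, 0.005]
wrist_force: [-2.7, 0.4, 12.0]
opening: 0.129
finger_force: 8.0
```

>>> step_arm:
  steps: [0.0128, -0.0029, 0.0035, 0, 0, 0, 0, 0.0106, -0.0025, -0.0027, 0, 0, 0, 0, 0.009, -0.0021, -0.0053, 0, 0, 0, 0, 0, 0, 0, 0, 0, 0, 0]

```text
t: 3.95
eef_pos: [0.6455, 0.0992, 0.1243]
ee_rot: [2.458, 1.954, 0.003]
wrist_force: [4.3, 0.4, 3.6]
opening: 0.134
finger_force: 8.0
```

>>> step_arm:
  steps: [0, 0, 0, 0, 0, 0, 0.045, 0, 0, 0, 0, 0, 0, 0.045, 0, 0, 0, 0, 0, 0, 0.045, 0, 0, 0, 0, 0, 0, 0.045]

```text
t: 4.28
eef_pos: [0.6435, 0.0997, 0.125]
ee_rot: [-2.458, -1.956, 0.001]
wrist_force: [-1.0, 0.2, 0.4]
opening: 0.412
finger_force: 0.0
```

>>> step_arm:
  steps: [0, 0, 0.03, 0, 0, 0, 0.045, 0, 0, 0.035, 0, 0, 0, 0.045, -0.001, -0.024, 0.03, 0, 0, 0, 0.045, 0, -0.03, 0, 0, 0, 0, 0.045, 0, 0, 0, 0, 0, 0, 0.045]

```text
t: 4.7
eef_pos: [0.6433, 0.0417, 0.2221]
ee_rot: [2.459, 1.95, 0.003]
wrist_force: [0.5, -0.7, -0.6]
opening: 0.512
finger_force: 0.0
```

Run:
```python
from h import *
s=snap('scene','s2'); s=snap('wrist','w3'); st=bot.state(); print(st['t'],st['eef_pos'],st['wrist_force'],st['opening'])
a=cv2.imread('pics/s2.png')[170:300,240:420];b=cv2.imread('pics/w3.png')
a=cv2.resize(a,(554,400),interpolation=cv2.INTER_CUBIC)
cv2.imwrite('pics/m3.png',cv2.resize(np.hstack([a,b]),(800,268),interpolation=cv2.INTER_AREA))
```

```text
4.8 [0.64269301 0.04489531 0.21995044] [-0.1666252  -0.98978316 -0.00525826] 0.5105287911546618
```

View pics/m3.png

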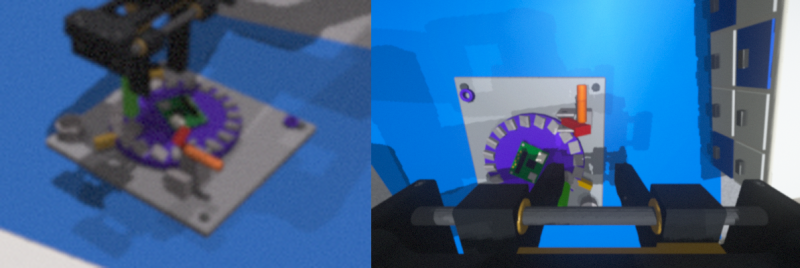

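Run:
```python
from h import *
s=np.load('pics/w3.npz'); hsv=cv2.cvtColor(s['frame'],cv2.COLOR_RGB2HSV)
t=np.array([.544,.009]);th=np.radians(-13);R=np.array([[np.cos(th),-np.sin(th)],[np.sin(th),np.cos(th)]])
for n,lo,hi in [('orange',(8,150,120),(14,255,255)),('green',(45,180,80),(65,255,255))]:
    m=cv2.inRange(hsv,np.array(lo),np.array(hi)); m[300:]=0
    k,l,st,ce=cv2.connectedComponentsWithStats(m)
    for i in range(1,k):
        if st[i,4]>40:
            v,u=np.where(l==i); P=np.array([px(s,a,b) for a,b in zip(u,v)]); q=(P[:,:2]-t)@R
            print(n,st[i],np.median(P,0).round(4),'fix',np.median(q,0).round(4),np.percentile(P[:,2],[5,50,95]).round(3))
```

```text
orange [308 127  13  57 663] [0.6446 0.0918 0.0798] fix [0.0792 0.1034] [0.078 0.08  0.081]
green [281 272  15  28 224] [ 0.5929 -0.0208  0.0843] fix [ 0.0544 -0.0179] [0.064 0.084 0.101]
```

The pawl reads about 2.2 rad (pin axis at z 0.074, fixture x 0.079), so it is thrown over. Next is the crank.

>>> step_arm:
  steps: [-0.019, -0.024, 0, 0, 0, 0, 0.06, -0.019, -0.025, 0, 0, 0, 0, 0.06, -0.019, -0.025, 0, 0, 0, 0, 0.06, 0, 0, 0, 0, 0, 0, 0.06, 0, 0, 0, 0, 0, 0, 0.06]

```text
t: 5.22
eef_pos: [0.5854, -0.0284, 0.2197]
ee_rot: [-2.459, -1.954, 0.001]
wrist_force: [-0.2, 1.0, -0.0]
opening: 0.68
finger_force: 0.0
```

>>> step_arm:
  steps: [0, 0, -0.04, 0, 0, 0, 0.06, 0, 0, -0.04, 0, 0, 0, 0.06, 0, 0, 0, 0, 0, 0, 0.06, 0, 0, 0, 0, 0, 0, 0.06]

```text
t: 5.55
eef_pos: [0.586, -0.0272, 0.139]
ee_rot: [-2.455, -1.955, 0.004]
wrist_force: [-0.3, -0.9, 1.1]
opening: 0.679
finger_force: 0.0
```

>>> step_arm:
  steps: [0, 0, 0, 0, 0, 0, 0, 0, 0, 0, 0, 0, 0, 0, 0, 0, 0, 0, 0, 0, 0, 0, 0, 0, 0, 0, 0, 0, 0, 0, 0, 0, 0, 0, 0]
  grip_force: 20

```text
t: 5.97
eef_pos: [0.5863, -0.0285, 0.141]
ee_rot: [2.458, 1.955, 0.002]
wrist_force: [-0.2, 0.3, 1.3]
opening: 0.323
finger_force: 0.0
```

>>> step_arm:
  steps: [0, 0, 0, 0, 0, 0, 0, 0, 0, 0, 0, 0, 0, 0, 0, 0, 0, 0, 0, 0, 0]

```text
t: 6.22
eef_pos: [0.5862, -0.0286, 0.1404]
ee_rot: [2.458, 1.955, 0.001]
wrist_force: [-0.8, 0.7, 3.0]
opening: 0.218
finger_force: 20.0
```

```bash
cat >> h.py <<'E'
def arc(c,b0,db,n,r=.057):
    b=np.radians(b0+db*np.arange(n+1)); P=np.array(c)+r*np.c_[np.cos(b),np.sin(b)]; return P[1:],np.diff(P,axis=0).round(4).tolist()
E
python3 - <<'E'
from h import *
print(arc((.544,.009),-41.7,-7,9))
E
```

```text
(array([[ 0.5816201 , -0.03382206],
       [ 0.57612098, -0.0380876 ],
       [ 0.57014302, -0.04165118],
       [ 0.56377533, -0.04445967],
       [ 0.55711284, -0.0464712 ],
       [ 0.55025486, -0.04765577],
       [ 0.54330363, -0.04799575],
       [ 0.53636279, -0.04748604],
       [ 0.5295358 , -0.04613426]]), [[-0.0049, -0.0049], [-0.0055, -0.0043], [-0.006, -0.0036], [-0.0064, -0.0028], [-0.0067, -0.002], [-0.0069, -0.0012], [-0.007, -0.0003], [-0.0069, 0.0005], [-0.0068, 0.0014]])
```

>>> step_arm:
  steps: [-0.0049, -0.0049, 0, 0, 0, 0, 0, -0.0055, -0.0043, 0, 0, 0, 0, 0, -0.006, -0.0036, 0, 0, 0, 0, 0, 0, 0, 0, 0, 0, 0, 0]

```text
t: 6.55
eef_pos: [0.5687, -0.0423, 0.1404]
ee_rot: [2.459, 1.954, -0.001]
wrist_force: [-0.9, -3.4, 5.2]
opening: 0.225
finger_force: 20.0
```

>>> step_arm:
  steps: [-0.0064, -0.0028, 0, 0, 0, 0, 0, -0.0067, -0.002, 0, 0, 0, 0, 0, -0.0069, -0.0012, 0, 0, 0, 0, 0, 0, 0, 0, 0, 0, 0, 0]

```text
t: 6.88
eef_pos: [0.5485, -0.0482, 0.1404]
ee_rot: [2.458, 1.955, -0.002]
wrist_force: [-1.2, -5.9, 6.9]
opening: 0.221
finger_force: 20.0
```

Run:
```python
from h import *
print(arc((.543,.0085),-84.5,-7,5))
```

```text
(array([[ 0.54150791, -0.04848047],
       [ 0.53457486, -0.0478739 ],
       [ 0.52776741, -0.04642694],
       [ 0.52118704, -0.04416113],
       [ 0.51493186, -0.04111027]]), [[-0.007, -0.0002], [-0.0069, 0.0006], [-0.0068, 0.0014], [-0.0066, 0.0023], [-0.0063, 0.0031]])
```

>>> step_arm:
  steps: [-0.007, -0.001, 0.001, 0, 0, 0, 0, -0.0069, 0.0006, 0, 0, 0, 0, 0, -0.0068, 0.0014, 0, 0, 0, 0, 0, 0, 0, 0, 0, 0, 0, 0, 0, 0, 0, 0, 0, 0, 0]

```text
t: 7.3
eef_pos: [0.5271, -0.0463, 0.1405]
ee_rot: [-2.456, -1.954, 0.006]
wrist_force: [-5.7, -4.8, 0.3]
opening: 0.219
finger_force: 20.0
```

Run:
```python
from h import *
st=bot.state(); print(st['t'],st['eef_pos'],st['wrist_force'],st['moment'])
s=snap('wrist','w4'); s2=snap('top','t4')
print(proj(s,[.4844,-.0636,.025]),proj(s2,[.4844,-.0636,.025]))
s3=snap('scene','s4');u,v=proj(s3,[.4844,-.0636,.025]).astype(int);print(u,v)
c=lambda f,u,v,r,S:cv2.resize(f['frame'][max(0,v-r):v+r,u-r:u+r,::-1],(S,S),interpolation=cv2.INTER_CUBIC)
a=cv2.resize(s['frame'][:,:,::-1],(400,250)); a=cv2.copyMakeBorder(a,0,150,0,0,cv2.BORDER_CONSTANT)
u2,v2=proj(s2,[.4844,-.0636,.025]).astype(int)
cv2.imwrite('pics/m4.png',cv2.resize(np.hstack([a,c(s2,u2,v2,35,400),c(s3,u,v,40,400)]),(798,266),interpolation=cv2.INTER_AREA))
```

```text
7.3 [ 0.5270718  -0.04626363  0.14047572] [-5.72874026 -4.84508844  0.26140268] [-0.89591011  0.63895574  0.05654582]
[279.90407261 252.62603486] [336.13761418 218.13063867]
309 209
```

View pics/m4.png

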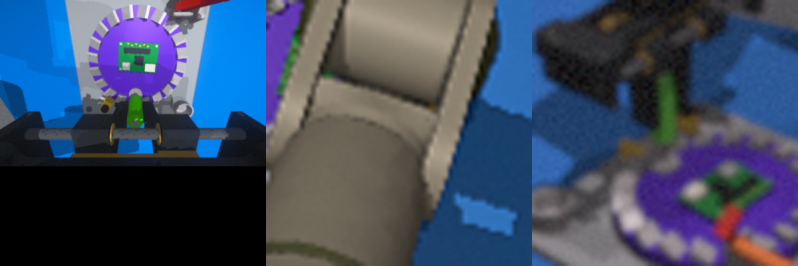

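The wrist view shows the stop (yellow) at about (107,103), still left of the crank at (136,105). There is no contact yet, so I'm creeping on in slower rows.

Run:
```python
from h import *
p,d=arc((.543,.0085),-106,-2,20);print([(-108-2*i,*x) for i,x in enumerate(d)])
```

```text
[(-108, -0.0019, 0.0006), (-110, -0.0019, 0.0006), (-112, -0.0019, 0.0007), (-114, -0.0018, 0.0008), (-116, -0.0018, 0.0008), (-118, -0.0018, 0.0009), (-120, -0.0017, 0.001), (-122, -0.0017, 0.001), (-124, -0.0017, 0.0011), (-126, -0.0016, 0.0011), (-128, -0.0016, 0.0012), (-130, -0.0015, 0.0013), (-132, -0.0015, 0.0013), (-134, -0.0015, 0.0014), (-136, -0.0014, 0.0014), (-138, -0.0014, 0.0015), (-140, -0.0013, 0.0015), (-142, -0.0013, 0.0015), (-144, -0.0012, 0.0016), (-146, -0.0011, 0.0016)]
```

>>> step_arm:
  steps: [-0.0019, 0.0002, 0, 0, 0, 0, 0, -0.0019, 0.0002, 0, 0, 0, 0, 0, -0.0019, 0.0003, 0, 0, 0, 0, 0, -0.0019, 0.0007, 0, 0, 0, 0, 0, 0, 0, 0, 0, 0, 0, 0]

```text
t: 7.87
eef_pos: [0.5207, -0.0444, 0.1406]
ee_rot: [-2.457, -1.955, 0.001]
wrist_force: [1.3, -0.3, -8.1]
opening: 0.219
finger_force: 20.0
```

>>> step_arm:
  steps: [-0.0018, 0.0008, -0.001, 0, 0, 0, 0, -0.0018, 0.0008, 0, 0, 0, 0, 0, 0, 0, 0, 0, 0, 0, 0]

```text
t: 8.12
eef_pos: [0.5177, -0.0431, 0.1405]
ee_rot: [2.458, 1.955, 0.001]
wrist_force: [2.0, 1.0, 0.6]
opening: 0.221
finger_force: 20.0
```

```bash
cat >> h.py <<'E'
def rep(c=(.543,.0085),n=1):
    st=bot.state();p=st['eef_pos'][:2]-c;b=np.arctan2(p[1],p[0]);F=st['wrist_force']
    print('t',st['t'],'b',np.degrees(b).round(2),'r',np.hypot(*p).round(4),'resist',(-F[0]*np.sin(b)+F[1]*np.cos(b)).round(2),'out',(F[0]*np.cos(b)+F[1]*np.sin(b)).round(2),'z',F[2].round(1),'M',st['moment'].round(2))
E
python3 -c "
from h import *
rep()"
```

```text
t 8.1167 b -116.07 r 0.0575 resist 1.33 out -1.72 z 0.6 M [-0.07 -0.39 -0.02]
```

>>> step_arm:
  steps: [-0.0013, 0.0007, 0, 0, 0, 0, 0, -0.0013, 0.0007, 0, 0, 0, 0, 0, 0, 0, 0, 0, 0, 0, 0]

```text
t: 8.37
eef_pos: [0.5152, -0.0418, 0.1404]
ee_rot: [2.458, 1.955, 0.001]
wrist_force: [3.1, 0.6, 3.0]
opening: 0.219
finger_force: 20.0
```

```bash
python3 -c "
from h import *
rep()"
```

```text
t 8.3667 b -118.96 r 0.0575 resist 2.43 out -2.02 z 3.0 M [ 0.05 -0.44 -0.06]
```

>>> step_arm:
  steps: [-0.0009, 0.0005, 0, 0, 0, 0, 0, -0.0009, 0.0005, 0, 0, 0, 0, 0, 0, 0, 0, 0, 0, 0, 0]

```text
t: 8.62
eef_pos: [0.5135, -0.0408, 0.1404]
ee_rot: [2.458, 1.955, 0.001]
wrist_force: [3.1, 0.7, 4.1]
opening: 0.218
finger_force: 20.0
```

>>> step_arm:
  steps: [-0.0009, 0.0005, 0, 0, 0, 0, 0, -0.0009, 0.0005, 0, 0, 0, 0, 0, 0, 0, 0, 0, 0, 0, 0]

```text
t: 8.87
eef_pos: [0.5117, -0.0398, 0.1404]
ee_rot: [2.458, 1.955, 0.001]
wrist_force: [3.7, 1.1, 6.0]
opening: 0.218
finger_force: 20.0
```

>>> step_arm:
  steps: [-0.0008, 0.0006, 0, 0, 0, 0, 0, -0.0008, 0.0006, 0, 0, 0, 0, 0, 0, 0, 0, 0, 0, 0, 0]

```text
t: 9.12
eef_pos: [0.5108, -0.0392, 0.1404]
ee_rot: [2.456, 1.954, 0.002]
wrist_force: [6.7, -2.7, 3.0]
opening: 0.218
finger_force: 20.0
```

>>> step_arm:
  steps: [-0.0005, 0.0003, 0, 0, 0, 0, 0, 0, 0, 0, 0, 0, 0, 0, 0, 0, 0, 0, 0, 0, 0, 0, 0, 0, 0, 0, 0, 0]

```text
t: 9.45
eef_pos: [0.5107, -0.0391, 0.1405]
ee_rot: [2.456, 1.953, 0.003]
wrist_force: [8.3, -2.6, 1.2]
opening: 0.216
finger_force: 20.0
```

```bash
python3 -c "
from h import *
rep()"
```

```text
t 9.45 b -124.19 r 0.0575 resist 8.33 out -2.54 z 1.2 M [-0.48 -1.38 -0.04]
```

>>> step_arm:
  steps: [-0.0004, 0.0003, 0, 0, 0, 0, 0, 0, 0, 0, 0, 0, 0, 0, 0, 0, 0, 0, 0, 0, 0, 0, 0, 0, 0, 0, 0, 0]

```text
t: 9.78
eef_pos: [0.5105, -0.039, 0.1405]
ee_rot: [2.456, 1.953, 0.003]
wrist_force: [9.8, -3.5, 0.7]
opening: 0.218
finger_force: 20.0
```

```bash
python3 -c "
from h import *
rep()"
```

```text
t 9.7833 b -124.35 r 0.0575 resist 10.05 out -2.67 z 0.7 M [-0.66 -1.61 -0.05]
```

>>> step_arm:
  steps: [0, 0, 0, 0, 0, 0, 0.06, 0, 0, 0, 0, 0, 0, 0.06, 0, 0, 0, 0, 0, 0, 0.06, 0, 0, 0, 0, 0, 0, 0.06, 0, 0, 0, 0, 0, 0, 0.06]

```text
t: 10.2
eef_pos: [0.5086, -0.0379, 0.1397]
ee_rot: [-2.458, -1.955, 0.002]
wrist_force: [0.0, 0.8, 0.7]
opening: 0.572
finger_force: 0.0
```

>>> step_arm:
  steps: [0, 0, 0.03, 0, 0, 0, 0.06, 0, 0, 0.035, 0, 0, 0, 0.06, 0, 0, 0.015, 0, 0, 0, 0.045, 0, 0, 0, 0, 0, 0, 0.045]

```text
t: 10.53
eef_pos: [0.5098, -0.0382, 0.2232]
ee_rot: [2.455, 1.953, 0.005]
wrist_force: [0.2, -1.1, -0.5]
opening: 0.551
finger_force: 0.0
```

Run:
```python
from h import *
rep(); s=snap('wrist','w5'); print(bot.state()['eef_pos'],bot.state()['ee_rot'])
b=s['frame'][:,:,::-1]
cv2.imwrite('pics/w5b.png',cv2.resize(b,(800,500),interpolation=cv2.INTER_CUBIC))
```

```text
t 10.5333 b -125.39 r 0.0573 resist 0.77 out 0.77 z -0.5 M [-0.02 -0.05 -0.05]
[ 0.50916807 -0.03808023  0.22106315] [2.45695781e+00 1.95440124e+00 2.14585447e-03]
```

View pics/w5b.png

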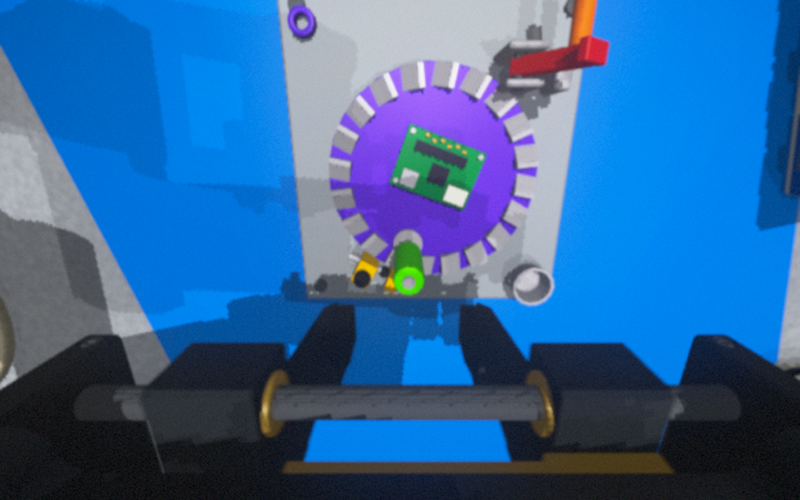

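The lug touches the nose at (388,272), the pawl is still over at upper right, and the cup and spacer are in place. I'm going back to the pin now.

>>> step_arm:
  steps: [0.027, 0.0275, 0, 0, 0, 0, 0.045, 0.027, 0.0275, 0, 0, 0, 0, 0.045, 0.027, 0.0275, 0, 0, 0, 0, 0.045, 0.027, 0.0275, 0, 0, 0, 0, 0.045, 0.027, 0.0275, 0, 0, 0, 0, 0.045]

```text
t: 11.0
eef_pos: [0.6446, 0.101, 0.2178]
ee_rot: [-2.457, -1.954, 0.004]
wrist_force: [0.3, 0.2, 0.9]
opening: 0.515
finger_force: 0.0
```

>>> step_arm:
  steps: [0, 0, -0.035, 0, 0, 0, 0.045, 0, 0, -0.035, 0, 0, 0, 0.045, 0, 0, -0.02, 0, 0, 0, 0.045, 0, 0, -0.009, 0, 0, 0, 0.045, 0, 0, 0, 0, 0, 0, 0.045]

```text
t: 11.42
eef_pos: [0.6429, 0.0994, 0.1176]
ee_rot: [-2.456, -1.953, 0.008]
wrist_force: [0.3, 0.3, -0.2]
opening: 0.508
finger_force: 0.0
```

>>> step_arm:
  steps: [0, 0, 0, 0, 0, 0, 0, 0, 0, 0, 0, 0, 0, 0, 0, 0, 0, 0, 0, 0, 0, 0, 0, 0, 0, 0, 0, 0, 0, 0, 0, 0, 0, 0, 0]
  grip_force: 8

```text
t: 11.83
eef_pos: [0.6445, 0.0993, 0.1221]
ee_rot: [2.458, 1.954, 0.003]
wrist_force: [1.9, -1.4, 0.7]
opening: 0.155
finger_force: 1.1
```

>>> step_arm:
  steps: [0, 0, 0, 0, 0, 0, 0, -0.0104, 0.0024, 0.0066, 0, 0, 0, 0, -0.0106, 0.0025, 0.0027, 0, 0, 0, 0, 0, 0, 0, 0, 0, 0, 0]

```text
t: 12.17
eef_pos: [0.6222, 0.1045, 0.1312]
ee_rot: [2.458, 1.956, -0.0]
wrist_force: [-0.4, -2.1, 3.3]
opening: 0.129
finger_force: 8.0
```

>>> step_arm:
  steps: [-0.0128, 0.0029, -0.0012, 0, 0, 0, 0, -0.0117, 0.0027, -0.0056, 0, 0, 0, 0, 0, 0, 0, 0, 0, 0, 0]

```text
t: 12.42
eef_pos: [0.5972, 0.1104, 0.1229]
ee_rot: [-2.457, -1.955, 0.003]
wrist_force: [-3.6, 1.7, 3.9]
opening: 0.127
finger_force: 8.0
```

>>> step_arm:
  steps: [-0.0091, 0.0021, -0.0093, 0, 0, 0, 0, -0.004, 0.001, -0.0075, 0, 0, 0, 0, 0, 0, 0, 0, 0, 0, 0]

```text
t: 12.67
eef_pos: [0.5856, 0.1131, 0.1055]
ee_rot: [-2.458, -1.955, 0.001]
wrist_force: [0.9, 1.5, -1.0]
opening: 0.13
finger_force: 8.0
```

>>> step_arm:
  steps: [0, 0, 0, 0, 0, 0, 0.04, 0, 0, 0, 0, 0, 0, 0.04, 0, 0, 0, 0, 0, 0, 0.04, 0, 0, 0, 0, 0, 0, 0.04]

```text
t: 13.0
eef_pos: [0.5856, 0.1129, 0.1069]
ee_rot: [-2.459, -1.955, 0.0]
wrist_force: [-0.3, -0.2, 0.3]
opening: 0.411
finger_force: 0.0
```

>>> step_arm:
  steps: [0, 0, 0.03, 0, 0, 0, 0.05, 0, 0, 0.035, 0, 0, 0, 0.05, 0, 0, 0.035, 0, 0, 0, 0.05, -0.02, -0.035, 0.01, 0, 0, 0, 0.05, -0.02, -0.035, 0, 0, 0, 0, 0.05]

```text
t: 13.42
eef_pos: [0.5461, 0.0431, 0.22]
ee_rot: [2.452, 1.956, 0.007]
wrist_force: [1.0, -0.9, -0.4]
opening: 0.571
finger_force: 0.0
```

>>> step_arm:
  steps: [-0.02, -0.035, 0.01, 0, 0, 0, 0.05, -0.02, -0.035, 0, 0, 0, 0, 0.05, 0, 0, 0, 0, 0, 0, 0.05]

```text
t: 13.67
eef_pos: [0.5032, -0.0313, 0.2275]
ee_rot: [2.463, 1.949, -0.002]
wrist_force: [0.4, -0.5, 0.2]
opening: 0.573
finger_force: 0.0
```

Run:
```python
from h import *
s=snap('wrist','w6'); st=bot.state(); print(st['t'],st['eef_pos'],st['wrist_force'])
a=cv2.resize(s['frame'][:300,160:540,::-1],(760,600),interpolation=cv2.INTER_CUBIC); cv2.imwrite('pics/w6b.png',a)
hsv=cv2.cvtColor(s['frame'],cv2.COLOR_RGB2HSV); m=cv2.inRange(hsv,(8,150,120),(14,255,255)); m[280:]=0
v,u=np.where(m>0);P=np.array([px(s,a,b) for a,b in zip(u,v)]);print(len(u),np.median(P,0))
```

```text
13.7167 [ 0.50447015 -0.02935261  0.22742642] [0.56973088 0.93124428 0.17441594]
349 [0.57975822 0.10011307 0.05789116]
```

View pics/w6b.png

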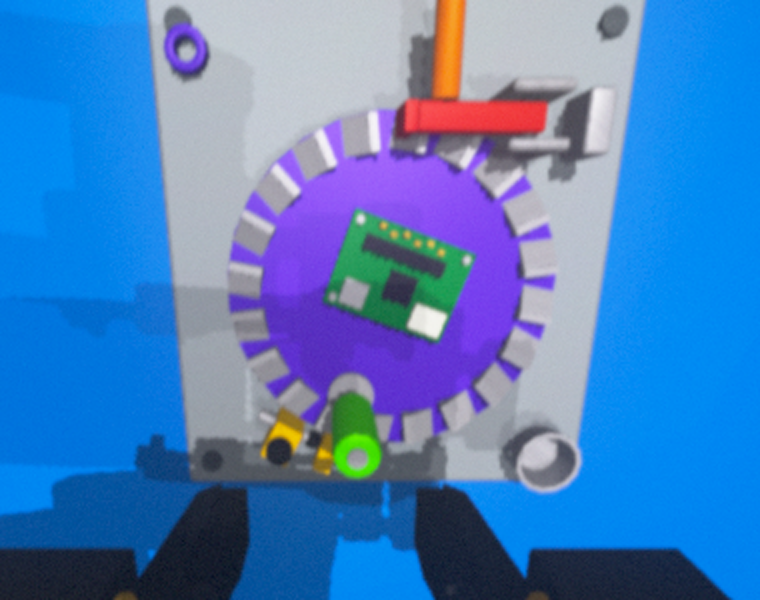

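The pawl lies on the teeth (pin top 58 mm, about 0.05 rad). The lug sits against the nose at (318,440), and the bystanders are undisturbed. I'm handing the job in.

```bash
python3 -c "
from station import bot
print(bot.finish_job())"
```

```text
the job is handed in; nothing more can be done
None
```

The job is handed in at about 14 s. The pawl was thrown over, the wheel was wound back until its lug bore on the stop nose with about 5 N, and the pawl was laid back on the teeth. Everything is released, and the bystanders in view looked undisturbed; the hand-in gave no verdict.

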